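Hold the spectacle case open

ROBOT

A 7-joint arm with a two-finger parallel gripper is mounted at the origin on the work surface. World frame = base frame: x ahead of the robot, y to its left, z up, the work surface at z = 0. Lengths are in m, angles in rad, forces in N, time in s.
With the tool pointing down it reaches from about 0.425 to 0.925 m from the base axis. Payload 6.8 kg.
Tool frame: the origin (TCP) lies midway between the tips of the shut fingers; the grasp point (between the pads) lies 19 mm behind it; z points along the fingers, y is the direction in which the jaws open and shut (so a half turn about z gives the same grasp; the last joint's range is limited). The gripper opens to 85 mm and grips with 20 to 120 N. Pads are 22 mm wide; open, the fingers measure 114 mm over their backs; the gripper's body (76 mm by 85 mm) begins 54 mm behind the grasp point. The pads swing forward as they close: fully open they stand 13 mm farther back than shut.
Start: joints at [-1.244, 0.477, 0.022, 1.555, -0.011, 1.109, -0.083], TCP at [0.284, 0.612, 0.231] pointing down, gripper open.
Joint ranges: [-2.96, 2.96], [-0.34, 2.1], [-1.41, 1.46], [0.24, 2.44], [-1.37, 4.51], [0.17, 1.92], [-2.96, 2.96]. Speed limits (rad/s): [2.39, 2.39, 3.14, 3.14, 3.14, 3.14, 3.14].

INTERFACE

Orientations are given as a rotation vector (axis times angle).
In Python, from bench import r gives the robot as it stands. The module is installed in compiled form; this text tells all that it offers.
- The arm moves only by the tool apply_moves, never from a script. Its argument "plan" is a list that holds one entry, the list of rows, each a list of 7 numbers: the turn, a rotation vector about the tool's x, y, z scaled (see below), then the shift along the tool's x, y, z scaled (see below), then the closure, from -1 (fully open) to 1 (shut). In form: [[[wx, wy, wz, tx, ty, tz, grip], ...]]. A call has 1 to 12 rows; each row is the pose to reach, as a shift and turn from the pose commanded when the call began, along the tool's axes at that moment, turning the shorter way round; what a row does not reach only later rows make up. The controller multiplies each number of a shift by 0.4 m and each number of a turn by 180 degrees. A row lasts 1/12 s, in which the tool goes at most 41.7 mm and 7.16 degrees, less where a joint would pass 70% of its speed; a pose out of reach is approached as far as the arm can. A call with a number of a shift or a turn outside -1 to 1 is refused whole. A call with a gripper value outside its range is refused whole. The fingers move at their own pace and stop on an object; "force" is the grip in N (left out, the last holds). Time passes only in rows, so rows that repeat a pose let the fingers close. It gives the time, the measured TCP pose, the force and the opening at its end, in the units of the state.
- r.get_obs(): the state, without advancing time (a new reading comes with each control period).
- r.grab_frame(name): name is "side" or "top"; returns a dict with "pixels" (400x640x3 uint8, blue, green, red), "fx", "fy", "cx", "cy" (pixels), "pose" (4x4, takes a point from camera to world coordinates). Camera axes: x right, y up, looking along -z (the intrinsics and any distortion apply to the point x, -y, -z); pixel columns grow to the right and rows downward; lengths in m; the calibration is good to about 2 mm. A picture is of the moment at which its call begins. There is no depth.
- r.hand_in(): hands the job in, once; it reports no verdict.
The state is a dict: "clock": time; "joints": joint angles; "qvel": joint speeds; "tau": joint torques, N m; "tcp_pos": TCP position; "orientation": TCP orientation; "contact_force": force on the tool from outside, world axes, zero at the start; "moment": the same for the moment, N m; "grip_width": finger opening in m.
Only numpy, scipy, OpenCV 4.12 (cv2) and the standard library are available. Lean on these libraries where they do the work, as an engineer would, in place of code of your own. Each camera call takes 0.05 s, during which the arm holds its last target. There are 200 camera calls.

TASK

A river stone is lying on the lid of my spectacle case: lift it off and set it gently on the cork coaster, without dropping it. Then raise the case's spring-loaded lid by its tab and hold it 50 degrees open so that I can take my glasses out; finish while still holding it there, because it snaps shut when let go. Leave the tumbler, the alarm clock and the jewellery box where they are.

Things in the scene. Friction and masses are not known exactly. Their poses are not given: they have to be found in the camera images.
- case: Brown plastic hard-shell spectacle case, fixed firmly to the table, shut at the start. 76 mm (its x) by 164 mm (its y, the long side) by 45 mm high: a 28 mm high lower half and a 17 mm deep lid whose flat top is 45 mm above the table. Origin: centre of its underside, on the table. Its x axis points from the hinged long edge (on the robot's side) to the opening long edge (away from the robot); its yaw varies by up to 0.45 rad either way.
- case_lid (a joint): Opening angle of the lid in rad: 0 shut, growing as the far long edge rises and swings back over the hinge towards the robot; 50 degrees is 0.873; it stops at 1.6. A spring always pushes it shut: about 0.10 Nm when shut, 0.19 Nm at 50 degrees, so 1 to 2.5 N at the tab. It never stays open by itself.
- case_hinge (a point): Middle of the hinge line: in the case's frame at x -38 mm, y 0, z 28 mm. The hinge runs along the case's y axis.
- case_tab (a point): Point to grip on the lid's upright aluminium pull tab, which stands on the lid's top in the middle of the opening long edge: a block 10 mm thick (case x), 24 mm wide (case y), rising 30 mm above the lid's top, so to 75 mm above the table when shut. The point is on the tab's centre line, in its top face (in the case's frame x 32 mm, y 0, z 75 mm when shut), and moves with the lid; its axes turn with the lid.
- stone: Smooth grey river stone, a flattened round pebble 48 mm across and 26 mm high, widest from 9 to 16 mm up, about 90 g, loose. Origin: centre of its flat underside. It starts lying flat on the lid, 8 to 18 mm from the lid's middle line towards the hinge and up to 50 mm to either side of the tab; it is clear of the tab by 10 mm or more.
- coaster: Round cork coaster 110 mm across and 5 mm thick, fixed flat on the table. Origin: centre of its underside. It may be in any of four places beside the case.
- tumbler: Empty upright glass tumbler, 74 mm across the rim, 92 mm high, loose. Origin: centre of its underside. Leave it alone.
- clock: White box-shaped alarm clock, 45 mm (x) by 90 mm (y) by 79 mm high, loose. Origin: centre of its underside. Leave it alone.
- jewel_box: Dark wooden jewellery box, 106 mm (x) by 126 mm (y) by 76 mm high, with a small tray front and knob on its -x face (the knob reaches 67 mm from the centre), loose, 0.8 kg. Origin: centre of its underside. Leave it alone.
There are look-alikes about, which are no part of the job. There is more than one size of the case; the one meant has the size given above.

How it is judged:
On the way, in this order (a step that is already met when the one before it is completed fails the run):
1. the stone is held in the fingers, lifted clear of the lid (height (world z) of stone above 0.06 m and contact force between the fingers and stone above 0.3 N and contact force between case and stone below 0.05 N), for 0.1 s.
2. the stone rests on the coaster, let go (horizontal distance between stone and coaster below 0.035 m and height (world z) of stone below 0.01 m and linear speed of stone below 0.03 m/s and contact force between the fingers and stone below 0.05 N), for 0.3 s.
3. the fingers hold the lid 50 degrees open (43 to 57) (value of joint case_lid between 0.75 and 1 rad and velocity of joint case_lid between -0.1 and 0.1 rad/s and contact force between the fingers and case above 0.3 N), for 0.5 s.
At the end, for the whole second after the job is handed in: The fingers still hold the lid steady between 43 and 57 degrees open (0.75 to 1.0 rad), with nothing else propping it, and the stone lies at rest on the coaster, its centre within 35 mm of the coaster's centre (all of step 2 and all of step 3 and contact force between case and stone below 0.05 N and contact force between case and tumbler below 0.05 N and contact force between case and clock below 0.05 N and contact force between case and jewel_box below 0.05 N); the arm keeps its last pose, push and grip.
It fails at once if the stone is dropped or thrown (moves faster than 0.7 m/s out of the fingers, a fall of about 25 mm) (linear speed of stone above 0.7 m/s and contact force between the fingers and stone below 0.05 N).
It fails at once if the tumbler is knocked or shifted by more than 15 mm (distance of tumbler from where it was at the start of the episode above 0.015 m).
It fails at once if the alarm clock is knocked or shifted by more than 15 mm (distance of clock from where it was at the start of the episode above 0.015 m).
It fails at once if the jewellery box is knocked or shifted by more than 15 mm (distance of jewel_box from where it was at the start of the episode above 0.015 m).
It also fails if it takes over 54 s, if anything falls off the work surface, if the arm or the gripper's body presses on something with over 40 N, if the wrist force passes 120 N, or if a joint passes its speed limit or range.

## Working session

There is one attempt and no reset: what is moved stays moved. The work goes in short steps, Python scripts to look and compute and a tool call to move; the robot and the scene stay as the last step left them, time stands still between calls to the robot, and variables do not carry over. Pictures are saved under pics/ and viewed, on a budget of 10 in all, crops included, one or two more only if the job needs it, and the job is handed in when it is done.

Besides the shell and the picture viewer there is one more tool, called after ">>>" as name(argument=value, ...), one argument or row to a line, values as JSON. apply_moves: Moves the arm, as the interface text tells. Its arguments: {"type":"object","properties":{"plan":{"type":"array","items":{"type":"array","items":{"type":"array","items":{"type":"number","minimum":-1,"maximum":1}}}},"force":{"type":"number"}},"required":["plan"]}

```bash
mkdir -p pics
python3 - <<'E'
from bench import r
import cv2,json,numpy as np
print(r.get_obs())
for n in("top","side"):
    f=r.grab_frame(n); cv2.imwrite(f"pics/{n}0.png",f["pixels"])
    print(n,{k:(v if k!="pose" else np.round(v,4).tolist()) for k,v in f.items() if k!="pixels"})
E
```

```text
{'clock': 0.0, 'joints': array([-1.244106  ,  0.47779056,  0.02234963,  1.5564375 , -0.01147602,
        1.1093035 , -0.08305004]), 'qvel': array([-8.52178885e-04,  8.39890686e-04, -2.07394332e-05, -4.52148487e-04,
        9.33410288e-05,  2.09586245e-03,  1.16332918e-05]), 'tau': array([ 6.31270268e-04, -5.96454191e+01,  1.60826214e+00, -2.81195873e+01,
        1.25298905e-02,  9.58147575e-03, -1.00258524e-05]), 'tcp_pos': array([0.2841021 , 0.61165459, 0.23033821]), 'orientation': array([-6.77436827e-01, -3.06744425e+00,  2.82025936e-03]), 'contact_force': array([0.10516922, 0.25370954, 0.66563339]), 'moment': array([ 0.05011561, -0.01306542,  0.01974153]), 'grip_width': 0.08541774240422544}
top {'fx': 415.9879472704904, 'fy': 415.9879472704904, 'cx': 322.4569209720934, 'cy': 197.25534732689482, 'pose': [[0.0059, 0.9921, -0.1251, 0.4291], [-0.9994, 0.0102, 0.0332, 0.0217], [0.0343, 0.1248, 0.9916, 0.8982], [0.0, 0.0, 0.0, 1.0]]}
side {'fx': 492.0136992411706, 'fy': 492.0136992411706, 'cx': 323.28631910892926, 'cy': 204.58260572279454, 'pose': [[0.7807, 0.4098, -0.4717, 0.0422], [-0.6248, 0.5217, -0.5809, -0.5938], [0.0081, 0.7482, 0.6634, 0.783], [0.0, 0.0, 0.0, 1.0]]}
```

View pics/top0.png

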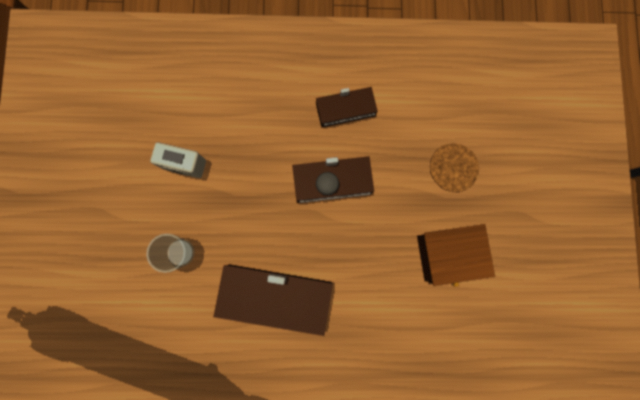

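View pics/side0.png

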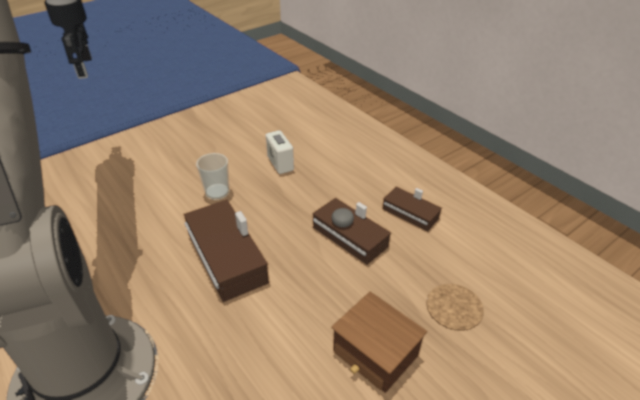

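Candidates: the middle case with a stone at top (333,180), a smaller one at (346,107) and a larger one at (274,299). At about 490 px/m, the middle one is roughly 164 mm long. The coaster is at (454,168), the jewellery box at (457,255), the clock at (175,159) and the tumbler at (170,253). I'll check this in a close crop.

```bash
cat > h.py <<'E'
import numpy as np,cv2
from scipy.spatial.transform import Rotation as R
from bench import r
def ray(f,u,v):
    d=np.array([(u-f["cx"])/f["fx"],-(v-f["cy"])/f["fy"],-1.]);P=f["pose"]
    return P[:3,3],P[:3,:3]@d
def atz(f,u,v,z):
    o,d=ray(f,u,v); return o+d*(z-o[2])/d[2]
def proj(f,p):
    P=f["pose"];c=P[:3,:3].T@(np.asarray(p)-P[:3,3])
    return np.array([f["cx"]+f["fx"]*c[0]/-c[2],f["cy"]-f["fy"]*c[1]/-c[2]])
def rel(p,Rm,o=None):
    "units of a move from measured pose to world p,Rm"
    o=o or r.get_obs();R0=R.from_rotvec(o["orientation"])
    return (R0.inv()*Rm).as_rotvec()/np.pi, R0.inv().apply(np.asarray(p)-o["tcp_pos"])/0.4
E
python3 - <<'E'
import cv2,numpy as np
a=cv2.imread("pics/top0.png")[145:215,285:385];b=cv2.imread("pics/side0.png")[190:270,300:400]
a=cv2.resize(a,None,fx=8,fy=8,interpolation=cv2.INTER_CUBIC)[:,:800]
a=a[:,:]
b=cv2.resize(b,None,fx=7,fy=7,interpolation=cv2.INTER_CUBIC)
for im,s,u,v in((a,8,285,145),(b,7,300,190)):
    for k in range(0,im.shape[1],10*s): cv2.line(im,(k,0),(k,6),(0,255,255),1);cv2.putText(im,str(u+k//s),(k,18),0,.4,(0,255,255))
    for k in range(0,im.shape[0],10*s): cv2.line(im,(0,k),(6,k),(0,255,255),1);cv2.putText(im,str(v+k//s),(8,k+4),0,.4,(0,255,255))
cv2.imwrite("pics/a.png",a);cv2.imwrite("pics/b.png",b)
E
```

```text
(no output)
```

View pics/a.png

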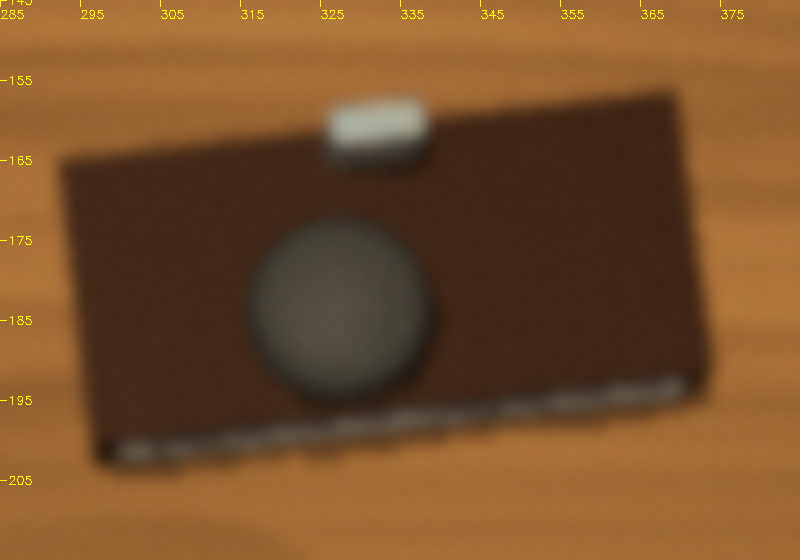

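View pics/b.png

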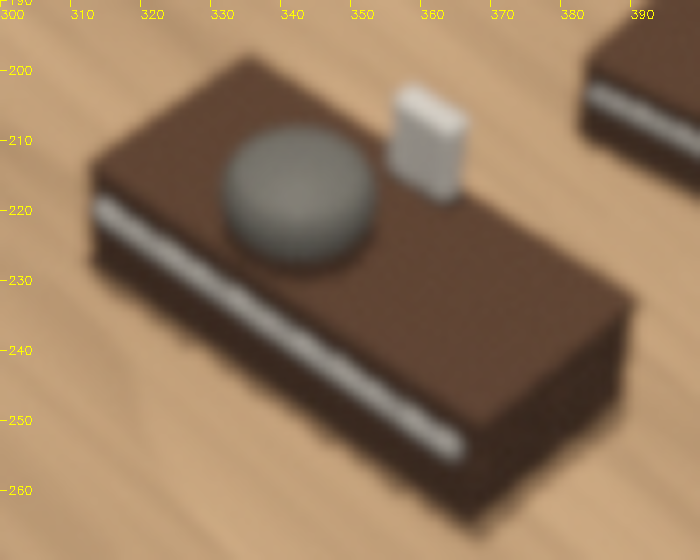

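The crops show the middle case, with tab top centre at top (332,160) and side (361,205). Stone centre is at top (327,183) and side (342,218). Next I fit the poses.

```bash
cat > fit.py <<'E'
from h import *
from scipy.optimize import least_squares
ft,fs=r.grab_frame("top"),r.grab_frame("side")
A=lambda c,q:(285+(c+.5)/8-.5,145+(q+.5)/8-.5)
B=lambda c,q:(300+(c+.5)/7-.5,190+(q+.5)/7-.5)
C=[(38,82,45),(38,-82,45),(-38,82,45),(-38,-82,45),(32,0,75)]
T=[A(62,160),A(676,92),A(95,442),A(708,372),A(378,123)]
S=[B(248,58),B(635,300),B(92,165),B(480,422),B(430,107)]
def w(p,q): c,s=np.cos(p[2]),np.sin(p[2]); x,y,z=np.array(q)/1e3; return [p[0]+c*x-s*y,p[1]+s*x+c*y,z]
def fun(p,both=3): return np.concatenate([proj(f,w(p,q))-m for f,M,b in((ft,T,1),(fs,S,2)) if both&b for q,m in zip(C,M)])
for b in(1,2,3):
    s=least_squares(fun,[.5,0,0],args=(b,)); print(b,s.x,np.abs(s.fun).max())
print(np.round(s.fun.reshape(-1,2),1).tolist())
p=s.x; c,sn=np.cos(p[2]),np.sin(p[2])
print("tab",w(p,C[4]),atz(ft,*T[4],.075),atz(fs,*S[4],.075),"hinge",w(p,(-38,0,28)))
for f,m in((ft,A(340,310)),(fs,B(298,197))):
    q=atz(f,*m,.0575);d=q[:2]-p[:2];print("stone",q,"case frame",c*d[0]+sn*d[1],-sn*d[0]+c*d[1])
for f,m in((ft,(454.3,167.7)),(fs,(455,307))): print("coaster",atz(f,*m,.005))
for n,m,z in(("jewel",(420,236),.076),("jewel",(487,225),.076),("jewel",(494,276),.076),("jewel",(432,284),.076)): print(n,atz(ft,*m,z))
print("small",atz(ft,346,107,.035))
E
python3 fit.py
```

```text
1 [ 0.57777581 -0.02843148  0.12388314] 1.0782608717591984
2 [ 0.57735359 -0.02961713  0.12553725] 1.099098034981239
3 [ 0.57771671 -0.02885356  0.1245126 ] 1.2884236790638397
[[-0.4, -0.2], [0.5, -0.3], [-0.5, 0.5], [1.3, 0.3], [0.2, -0.2], [-0.0, -1.2], [0.8, -0.5], [-1.2, -0.6], [-0.2, 0.7], [-0.0, -0.1]]
tab [np.float64(0.6094689775739933), np.float64(-0.02487944485020674), np.float64(0.075)] [ 0.60911021 -0.02440472  0.075     ] [ 0.60933535 -0.02513255  0.075     ] hinge [np.float64(0.5400108954784855), np.float64(-0.0335728234577266), np.float64(0.028)]
stone [ 0.56401368 -0.01579691  0.0575    ] case frame -0.011975431190153443 0.014657361439369578
stone [ 0.56330235 -0.0170655   0.0575    ] case frame -0.012838799865602745 0.013486936840603477
coaster [ 0.61056582 -0.29935963  0.005     ]
coaster [ 0.60910815 -0.30333864  0.005     ]
jewel [ 0.45723456 -0.20021314  0.076     ]
jewel [ 0.48015142 -0.33615407  0.076     ]
jewel [ 0.3795784  -0.34572611  0.076     ]
jewel [ 0.36367229 -0.22172058  0.076     ]
small [ 0.73461075 -0.05690659  0.035     ]
```

```bash
cat >> h.py <<'E'
yaw=.1245
def tool(tilt=0,yaw=yaw):
    "down; tilt>0 = fingers swing forward (palm toward robot), about case y"
    c,s=np.cos(yaw),np.sin(yaw)
    return R.from_matrix(np.array([[-c,-s,0],[-s,c,0],[0,0,-1.]]))
def tl(t): return R.from_rotvec(-t*np.array([-np.sin(yaw),np.cos(yaw),0]))*tool()
def show(*pts):
    for p,t in pts:
        a,b=rel(p,tl(t)); print(p,t,np.round(a,4),np.round(b,4))
E
python3 -c "
from h import *
show(((.45,.25,.20),0),((.5637,-.0164,.13),0),((.5637,-.0164,.046),0))"
```

```text
(0.45, 0.25, 0.2) 0 [-3.00e-04 -1.00e-04 -1.78e-01] [-0.757  -0.6458  0.0775]
(0.5637, -0.0164, 0.13) 0 [-3.00e-04 -1.00e-04 -1.78e-01] [-1.2954 -1.1299  0.2531]
(0.5637, -0.0164, 0.046) 0 [-3.00e-04 -1.00e-04 -1.78e-01] [-1.2953 -1.1297  0.4631]
```

>>> apply_moves(
  plan=[
    [[0,0,-0.178,-0.757,-0.646,0.077,-1],[0,0,-0.178,-0.757,-0.646,0.077,-1],[0,0,-0.178,-0.757,-0.646,0.077,-1],[0,0,-0.178,-0.757,-0.646,0.077,-1],[0,0,-0.178,-0.757,-0.646,0.077,-1],[0,0,-0.178,-0.757,-0.646,0.077,-1],[0,0,-0.178,-0.757,-0.646,0.077,-1],[0,0,-0.178,-0.757,-0.646,0.077,-1],[0,0,-0.178,-0.757,-0.646,0.077,-1],[0,0,-0.178,-0.757,-0.646,0.077,-1],[0,0,-0.178,-0.757,-0.646,0.077,-1],[0,0,-0.178,-0.757,-0.646,0.077,-1]],
  ],
  force=30,
)

```text
clock: 1.2
tcp_pos: [0.4507, 0.2486, 0.2005]
orientation: [0.189, -3.136, 0.0]
contact_force: [0.7, 0.4, -0.6]
grip_width: 0.0851
```

```bash
python3 -c "
from h import *
o=r.get_obs();print(o['joints'],o['tcp_pos'],R.from_rotvec(o['orientation']).as_matrix()[:,1:])
show(((.5637,-.0164,.13),0),((.5637,-.0164,.046),0))"
```

```text
[-0.65397212  0.24885197  0.03343539  1.96945421 -0.01010135  0.92366577
  1.07585582] [0.4507107  0.24864414 0.20045882] [[-1.20241769e-01 -7.83581103e-05]
 [ 9.92744605e-01 -2.70689236e-04]
 [-2.59303371e-04 -9.99999960e-01]]
(0.5637, -0.0164, 0.13) 0 [-0.0001 -0.     -0.0013] [-0.2008 -0.6917  0.1763]
(0.5637, -0.0164, 0.046) 0 [-0.0001 -0.     -0.0013] [-0.2008 -0.6917  0.3863]
```

>>> apply_moves(
  plan=[
    [[0,0,-0.0013,-0.2,-0.69,0.17,-1],[0,0,-0.0013,-0.2,-0.69,0.17,-1],[0,0,-0.0013,-0.2,-0.69,0.17,-1],[0,0,-0.0013,-0.2,-0.69,0.17,-1],[0,0,-0.0013,-0.2,-0.69,0.17,-1],[0,0,-0.0013,-0.2,-0.69,0.17,-1],[0,0,-0.0013,-0.2,-0.69,0.17,-1],[0,0,-0.0013,-0.2,-0.69,0.17,-1],[0,0,-0.0013,-0.2,-0.69,0.17,-1],[0,0,-0.0013,-0.2,-0.69,0.17,-1]],
  ],
)

```text
clock: 2.03
tcp_pos: [0.5637, -0.0117, 0.1322]
orientation: [0.204, -3.134, -0.002]
contact_force: [-0.8, 1.0, 0.2]
grip_width: 0.0852
```

```bash
python3 -c "
from h import *
o=r.get_obs();print(o['joints'],o['tcp_pos'])
show(((.5637,-.0164,.046),0))
for n in('top','side'):
    f=r.grab_frame(n);print(n,proj(f,(.5637,-.0164,.0575)),proj(f,o['tcp_pos']));cv2.imwrite('pics/%s1.png'%n,f['pixels'])
a=cv2.imread('pics/side1.png')[130:270,260:440];a=cv2.resize(a,None,fx=4,fy=4,interpolation=2);cv2.imwrite('pics/s1c.png',a)"
```

```text
[-0.20443493  0.41369096  0.14564195  1.92324833 -0.08217423  0.81078375
  1.68661059] [ 0.5637332  -0.01167294  0.13224381]
(0.5637, -0.0164, 0.046) 0 [ 0.0004 -0.0002  0.0018] [ 0.0015 -0.012   0.2156]
top [327.35605297 183.46716563] [326.66646229 177.11492914]
side [342.08388669 217.47097185] [341.82390308 189.77648342]
```

View pics/s1c.png

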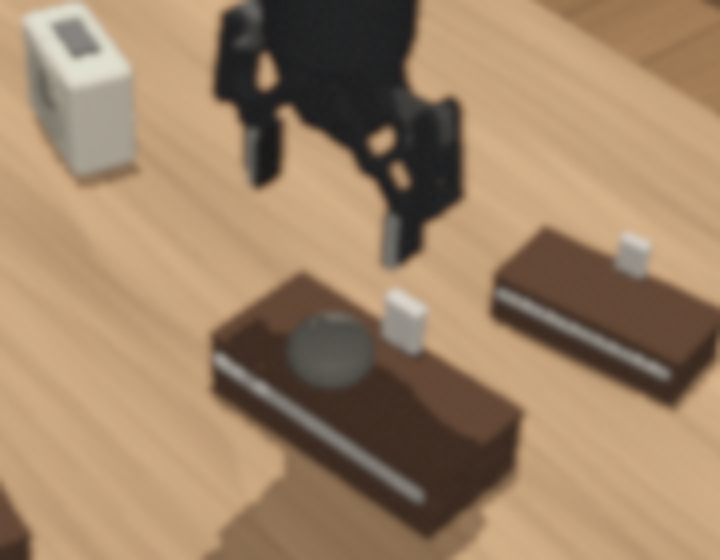

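The picture shows the open gripper (tips at crop (262,185) and (390,265)) above the stone at (330,350), with the jaws along the case's long side. The tab is clear.

```bash
python3 -c "
from h import *
show(((.5637,-.0164,.046),0))"
```

```text
(0.5637, -0.0164, 0.046) 0 [0.0004 0.0001 0.0025] [ 0.0018 -0.0145  0.2166]
```

>>> apply_moves(
  plan=[
    [[0,0,0,0,-0.012,0.15,-1],[0,0,0,0,-0.012,0.15,-1],[0,0,0,0,-0.012,0.15,-1],[0,0,0,0,-0.012,0.15,-1],[0,0,0,0,-0.012,0.15,-1]],
  ],
)

```text
clock: 2.55
tcp_pos: [0.5652, -0.0171, 0.0738]
orientation: [-0.204, 3.133, 0.001]
contact_force: [0.8, 0.1, 0.4]
grip_width: 0.0855
```

```bash
python3 -c "
from h import *
o=r.get_obs();print(o['tcp_pos'],o['qvel'])
show(((.5637,-.0164,.046),0))"
```

```text
[ 0.56522812 -0.01705006  0.07384885] [ 5.57481144e-03 -1.13692903e-02  5.45511521e-03 -7.98716294e-03
 -5.28259417e-05 -6.58539811e-03  1.33468424e-03]
(0.5637, -0.0164, 0.046) 0 [0.0001 0.0006 0.0018] [0.0037 0.0021 0.0696]
```

Good. Descend and close, then let the grip settle.

>>> apply_moves(
  plan=[
    [[0,0,0,0.003,0.002,0.035,-1],[0,0,0,0.003,0.002,0.069,-1],[0,0,0,0.003,0.002,0.069,-1],[0,0,0,0.003,0.002,0.069,-1],[0,0,0,0.003,0.002,0.069,1],[0,0,0,0.003,0.002,0.069,1],[0,0,0,0.003,0.002,0.069,1],[0,0,0,0.003,0.002,0.069,1],[0,0,0,0.003,0.002,0.069,1],[0,0,0,0.003,0.002,0.069,1],[0,0,0,0.003,0.002,0.069,1],[0,0,0,0.003,0.002,0.069,1]],
  ],
  force=30,
)

```text
clock: 3.55
tcp_pos: [0.5638, -0.0176, 0.046]
orientation: [-0.202, 3.133, 0.0]
contact_force: [-1.4, 0.4, 5.8]
grip_width: 0.0465
```

>>> apply_moves(
  plan=[
    [[0,0,0,0,0,-0.02,1],[0,0,0,0,0,-0.05,1],[0,0,0,0,0,-0.08,1],[0,0,0,0,0,-0.11,1],[0,0,0,0,0,-0.15,1],[0,0,0,0,0,-0.2,1],[0,0,0,0,0,-0.2,1],[0,0,0,0,0,-0.2,1],[0,0,0,0,0,-0.2,1]],
  ],
)

```text
clock: 4.3
tcp_pos: [0.5629, -0.0177, 0.1252]
orientation: [-0.202, 3.135, 0.0]
contact_force: [-1.1, 0.0, -1.5]
grip_width: 0.046
```

```bash
python3 -c "
from h import *
o=r.get_obs();print(o['tcp_pos'],o['contact_force'],o['grip_width'])
f=r.grab_frame('side');a=f['pixels'][100:240,260:440];cv2.imwrite('pics/s2c.png',cv2.resize(a,None,fx=4,fy=4,interpolation=2))
show(((.61,-.301,.10),0),((.61,-.301,.007),0))"
```

```text
[ 0.56287448 -0.01773958  0.1251598 ] [-1.11473274  0.01099481 -1.50216856] 0.04603358142327178
(0.61, -0.301, 0.1) 0 [ 0.     -0.0003  0.0013] [-0.027  -0.7176  0.0614]
(0.61, -0.301, 0.007) 0 [ 0.     -0.0003  0.0013] [-0.0272 -0.7176  0.2939]
```

View pics/s2c.png

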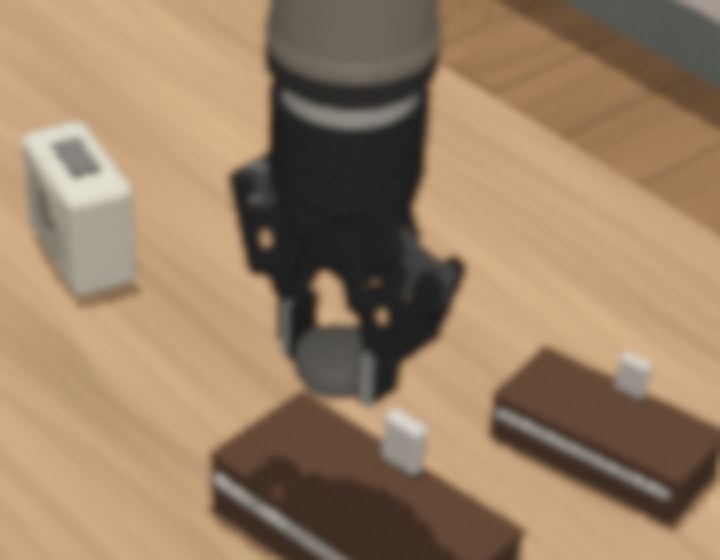

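The stone is held between the pads, at crop (335,360), and clear of the lid. Carry it over to the coaster.

>>> apply_moves(
  plan=[
    [[0,0,0.001,-0.003,-0.06,0,1],[0,0,0.001,-0.005,-0.13,0,1],[0,0,0.001,-0.008,-0.21,0,1],[0,0,0.001,-0.012,-0.29,0,1],[0,0,0.001,-0.015,-0.37,0,1],[0,0,0.001,-0.018,-0.45,0.01,1],[0,0,0.001,-0.02,-0.53,0.02,1],[0,0,0.001,-0.022,-0.6,0.03,1],[0,0,0.001,-0.025,-0.66,0.04,1],[0,0,0.001,-0.027,-0.7,0.05,1],[0,0,0.001,-0.027,-0.718,0.061,1],[0,0,0.001,-0.027,-0.718,0.061,1]],
  ],
)

```text
clock: 5.35
tcp_pos: [0.6093, -0.3024, 0.0987]
orientation: [0.193, -3.133, -0.001]
contact_force: [-0.1, 0.2, -0.9]
grip_width: 0.0462
```

```bash
python3 -c "
from h import *
f=r.grab_frame('side');o=r.get_obs();print(o['joints'],o['tcp_pos'],o['contact_force'],o['grip_width'])
show(((.61,-.301,.02),0),((.61,-.301,.007),0))"
```

```text
[ 0.24204494  0.62533246  0.17946737  1.65503859 -0.13707461  0.87601966
  2.17227438] [ 0.60983724 -0.30044221  0.0991927 ] [ 0.21116981  0.67972202 -1.26748612] 0.046278413419605834
(0.61, -0.301, 0.02) 0 [ 0.0005 -0.0006  0.0002] [-0.0006 -0.0018  0.198 ]
(0.61, -0.301, 0.007) 0 [ 0.0005 -0.0006  0.0002] [-0.0007 -0.0018  0.2305]
```

>>> apply_moves(
  plan=[
    [[0,0,0,0,0,0.04,1],[0,0,0,0,0,0.09,1],[0,0,0,0,0,0.14,1],[0,0,0,0,0,0.18,1],[0,0,0,0,0,0.205,1],[0,0,0,0,0,0.22,1],[0,0,0,0,0,0.228,1],[0,0,0,0,0,0.23,1],[0,0,0,0,0,0.23,1],[0,0,0,0,0,0.23,1]],
  ],
)

```text
clock: 6.23
tcp_pos: [0.6112, -0.3014, 0.0095]
orientation: [-0.197, 3.134, -0.001]
contact_force: [0.3, -0.4, -0.1]
grip_width: 0.0461
```

>>> apply_moves(
  plan=[
    [[0,0,0,0,0,0.004,1],[0,0,0,0,0,0.007,1],[0,0,0,0,0,0.007,1],[0,0,0,0,0,0.007,1]],
  ],
)

```text
clock: 6.57
tcp_pos: [0.6109, -0.3015, 0.0063]
orientation: [-0.196, 3.135, -0.001]
contact_force: [-0.4, -0.2, 3.7]
grip_width: 0.046
```

Contact at +3.7 N. Release and rise.

>>> apply_moves(
  plan=[
    [[0,0,0,0,0,0,0.5],[0,0,0,0,0,0,0],[0,0,0,0,0,0,-1],[0,0,0,0,0,0,-1],[0,0,0,0,0,0,-1],[0,0,0,0,0,0,-1],[0,0,0,0,0,-0.05,-1],[0,0,0,0,0,-0.12,-1],[0,0,0,0,0,-0.2,-1],[0,0,0,0,0,-0.3,-1],[0,0,0,0,0,-0.35,-1],[0,0,0,0,0,-0.35,-1]],
  ],
)

```text
clock: 7.57
tcp_pos: [0.6136, -0.3029, 0.1518]
orientation: [-0.196, 3.127, -0.006]
contact_force: [0.8, -0.7, 0.2]
grip_width: 0.0853
```

```bash
python3 -c "
from h import *
f=r.grab_frame('side');o=r.get_obs();print(o['joints'],o['tcp_pos'],o['contact_force'],o['grip_width'])
a=f['pixels'][180:360,320:540];cv2.imwrite('pics/s3c.png',cv2.resize(a,None,fx=3,fy=3,interpolation=2))
show(((.6095,-.025,.15),0),((.6095,-.025,.10),0))"
```

```text
[ 0.233319    0.5696994   0.19290604  1.62341925 -0.12723099  0.9550518
  2.16540657] [ 0.61222465 -0.30210386  0.14882107] [-1.14546124  0.2374333  -0.43456982] 0.08511154539304433
(0.6095, -0.025, 0.15) 0 [-0.0009  0.0016  0.0002] [-0.0797  0.6882 -0.0044]
(0.6095, -0.025, 0.1) 0 [-0.0009  0.0016  0.0002] [-0.0791  0.6885  0.1206]
```

View pics/s3c.png

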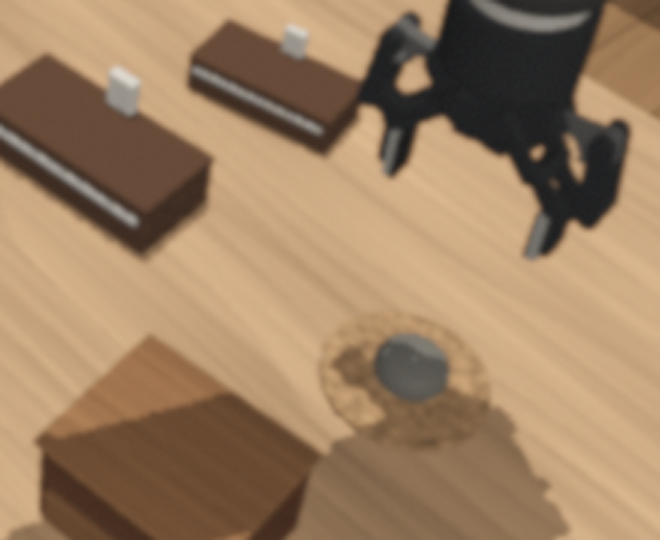

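The picture shows the stone at crop (410,367), lying near the coaster centre (405,377), clear of the open gripper. Move above the tab.

>>> apply_moves(
  plan=[
    [[0,0,0,-0.08,0.689,0,-1],[0,0,0,-0.08,0.689,0,-1],[0,0,0,-0.08,0.689,0,-1],[0,0,0,-0.08,0.689,0,-1],[0,0,0,-0.08,0.689,0,-1],[0,0,0,-0.08,0.689,0,-1],[0,0,0,-0.08,0.689,0,-1],[0,0,0,-0.08,0.689,0,-1],[0,0,0,-0.08,0.689,0,-1],[0,0,0,-0.08,0.689,0,-1]],
  ],
)

```text
clock: 8.45
tcp_pos: [0.6071, -0.0246, 0.1446]
orientation: [0.196, -3.133, 0.001]
contact_force: [-0.2, -1.2, 0.8]
grip_width: 0.0856
```

```bash
cat >> h.py <<'E'
hinge=np.array([.540,-.0336,.028]); ex=np.array([np.cos(yaw),np.sin(yaw),0]); ez=np.array([0,0,1.])
def lid(th,t,dep=.009,up=.038):
    "TCP for lid angle th, tool tilt t; contact centre at lid (70,up)mm, TCP dep beyond it"
    c,s=np.cos(th),np.sin(th)
    p=hinge+ex*(.070*c-up*s)+ez*(.070*s+up*c)
    return p+dep*tl(t).as_matrix()[:,2]
E
python3 -c "
from h import *
f=r.grab_frame('top');o=r.get_obs();print(o['joints'],o['tcp_pos'])
show((lid(.873,.873)+[0,0,.08],.873))
show((lid(0,0)+[0,0,.05],0),(lid(0,0),0))"
```

```text
[-0.17923942  0.46262926  0.15591807  1.80913282 -0.08876178  0.87825333
  1.711507  ] [ 0.60720843 -0.02560033  0.14481347]
[ 0.56257948 -0.03077424  0.18027159] 0.873 [-4.000e-04 -2.784e-01 -2.000e-04] [ 0.1125  0.0008 -0.0885]
[ 0.60945819 -0.0249075   0.107     ] 0 [-0.0003 -0.0005 -0.0004] [-0.006   0.0011  0.0945]
[ 0.60945819 -0.0249075   0.057     ] 0 [-0.0003 -0.0005 -0.0004] [-0.0062  0.0012  0.2195]
```

Test the final tilt in free air, 80 mm above the goal, before gripping.

>>> apply_moves(
  plan=[
    [[0,-0.04,0,0.016,0,-0.013,-1],[0,-0.08,0,0.032,0,-0.025,-1],[0,-0.12,0,0.048,0,-0.04,-1],[0,-0.16,0,0.064,0,-0.05,-1],[0,-0.2,0,0.08,0,-0.065,-1],[0,-0.24,0,0.096,0,-0.076,-1],[0,-0.278,0,0.112,0,-0.088,-1],[0,-0.278,0,0.112,0,-0.088,-1],[0,-0.278,0,0.112,0,-0.088,-1],[0,-0.278,0,0.112,0,-0.088,-1]],
  ],
)

```text
clock: 9.33
tcp_pos: [0.5708, -0.0176, 0.2014]
orientation: [-0.129, 2.503, 0.062]
contact_force: [0.5, -0.3, 0.3]
grip_width: 0.0854
```

```bash
python3 -c "
from h import *
o=r.get_obs();print(o['joints'],o['tcp_pos'],R.from_rotvec(o['orientation']).as_matrix()[:,2])
show((lid(.873,.873)+[0,0,.08],.873),(lid(0,0)+[0,0,.06],0))"
```

```text
[-0.74353231  0.14350594  0.76472873  2.34529939 -1.26135689  0.17289284
  2.85953705] [ 0.5708298  -0.01762028  0.20135593] [ 0.58982855  0.07522044 -0.80401752]
[ 0.56257948 -0.03077424  0.18027159] 0.873 [-0.0004 -0.0752 -0.0071] [ 0.0504 -0.0312  0.0277]
[ 0.60945819 -0.0249075   0.117     ] 0 [ 0.0027  0.2027 -0.0067] [ 0.0495 -0.0315  0.2251]
```

Tilt is limited to about 36° there (joint 6 is at its limit). I'll grip with a slight backward tilt and finish near 17° forward, letting the tab pivot in the pads.

>>> apply_moves(
  plan=[
    [[0,0.04,0,0.01,-0.006,0.02,-1],[0,0.08,0,0.02,-0.012,0.045,-1],[0,0.12,0,0.03,-0.02,0.07,-1],[0,0.16,0,0.035,-0.025,0.1,-1],[0.0027,0.2,-0.0067,0.045,-0.031,0.15,-1],[0.0027,0.2,-0.0067,0.0495,-0.0315,0.19,-1],[0.0027,0.2,-0.0067,0.0495,-0.0315,0.225,-1],[0.0027,0.2,-0.0067,0.0495,-0.0315,0.225,-1],[0.0027,0.2,-0.0067,0.0495,-0.0315,0.225,-1],[0.0027,0.2,-0.0067,0.0495,-0.0315,0.225,-1],[0.0027,0.2,-0.0067,0.0495,-0.0315,0.225,-1]],
  ],
)

```text
clock: 10.25
tcp_pos: [0.6092, -0.0233, 0.1186]
orientation: [-0.198, 3.125, 0.003]
contact_force: [-0.2, 0.8, -0.1]
grip_width: 0.0854
```

```bash
python3 -c "
from h import *
o=r.get_obs();print(o['joints'],o['tcp_pos'],R.from_rotvec(o['orientation']).as_matrix()[:,2])
show((lid(0,-.2)+[0,0,.04],-.2),(lid(0,-.2),-.2))"
```

```text
[-0.70889924  0.6860674   0.93406237  1.8661081  -0.68884909  0.93797702
  2.2437939 ] [ 0.60921051 -0.02325514  0.11860609] [ 0.01016199  0.00276398 -0.99994455]
[ 0.60768401 -0.02512953  0.0971794 ] -0.2 [0.0004 0.067  0.0007] [ 0.0049 -0.0042  0.0535]
[ 0.60768401 -0.02512953  0.0571794 ] -0.2 [0.0004 0.067  0.0007] [ 0.006  -0.0044  0.1535]
```

>>> apply_moves(
  plan=[
    [[0,0.035,0,0.003,-0.004,0.025,-1],[0,0.067,0,0.005,-0.004,0.053,-1],[0,0.067,0,0.005,-0.004,0.08,-1],[0,0.067,0,0.005,-0.004,0.1,-1],[0,0.067,0,0.006,-0.004,0.13,-1],[0,0.067,0,0.006,-0.004,0.153,-1],[0,0.067,0,0.006,-0.004,0.153,-1],[0,0.067,0,0.006,-0.004,0.153,-1]],
  ],
)

```text
clock: 10.92
tcp_pos: [0.6077, -0.024, 0.0561]
orientation: [0.189, -2.934, 0.018]
contact_force: [-0.9, 0.1, 0.7]
grip_width: 0.0854
```

```bash
python3 -c "
from h import *
f=r.grab_frame('side');o=r.get_obs();print(o['joints'],o['tcp_pos'],o['contact_force'],R.from_rotvec(o['orientation']).as_matrix()[:,2])
a=f['pixels'][120:270,280:460];cv2.imwrite('pics/s4c.png',cv2.resize(a,None,fx=4,fy=4,interpolation=2))
show((lid(0,-.2),-.2))"
```

```text
[-0.62764061  0.87128116  0.87168546  1.72777412 -0.66298336  1.10218385
  2.20062885] [ 0.60825557 -0.02408204  0.05658068] [ 0.37508953 -0.22538027  0.52784638] [-0.19852333 -0.02533226 -0.97976873]
[ 0.60768401 -0.02512953  0.0571794 ] -0.2 [-0.0002 -0.0005  0.0014] [ 0.002  -0.0024 -0.0011]
```

View pics/s4c.png

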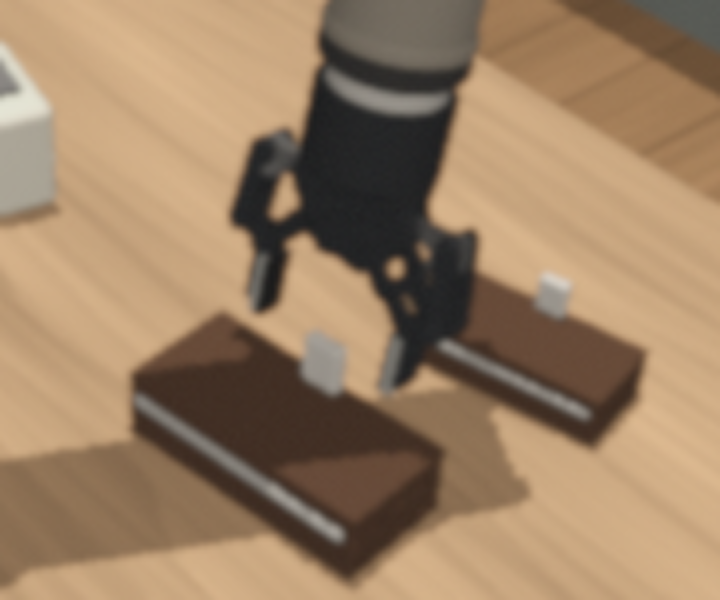

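The tab at crop (322,362) lies midway between the tips at (265,305) and (395,390). Close.

>>> apply_moves(
  plan=[
    [[0,0,0,0.002,-0.002,0,0],[0,0,0,0.002,-0.002,0,1],[0,0,0,0.002,-0.002,0,1],[0,0,0,0.002,-0.002,0,1],[0,0,0,0.002,-0.002,0,1],[0,0,0,0.002,-0.002,0,1],[0,0,0,0.002,-0.002,0,1],[0,0,0,0.002,-0.002,0,1],[0,0,0,0.002,-0.002,0,1],[0,0,0,0.002,-0.002,0,1]],
  ],
  force=40,
)

```text
clock: 11.8
tcp_pos: [0.6081, -0.0239, 0.0564]
orientation: [0.191, -2.934, 0.017]
contact_force: [-0.8, 6.5, 5.0]
grip_width: 0.023
```

```bash
python3 -c "
from h import *
o=r.get_obs();print(o['tcp_pos'],o['contact_force'],o['grip_width'])
for a in range(0,51,5): th=np.radians(a);show((lid(th,-.2+.5*th/.873),-.2+.5*th/.873))"
```

```text
[ 0.60814573 -0.02390611  0.05644093] [-0.78074368  6.48297313  5.02938562] 0.022964230455710763
[ 0.60768401 -0.02512953  0.0571794 ] -0.2 [ 0.0001 -0.0006  0.0018] [ 0.0019 -0.0029 -0.0015]
[ 0.6045729  -0.02551888  0.06305739] -0.15001920813303754 [ 0.0002 -0.0165  0.0018] [ 0.0125 -0.0028 -0.0143]
[ 0.60096352 -0.02597058  0.06862306] -0.10003841626607507 [ 0.0002 -0.0324  0.0018] [ 0.0242 -0.0027 -0.0261]
[ 0.59688562 -0.02648092  0.07383379] -0.0500576243991126 [ 0.0002 -0.0483  0.0018] [ 0.0369 -0.0027 -0.0368]
[ 0.5923725  -0.02704573  0.07864973] -7.683253215012842e-05 [ 0.0003 -0.0642  0.0018] [ 0.0504 -0.0026 -0.0464]
[ 0.58746078 -0.02766041  0.08303418] 0.04990395933481234 [ 0.0003 -0.0801  0.0018] [ 0.0648 -0.0025 -0.0546]
[ 0.58219014 -0.02832002  0.08695382] 0.09988475120177481 [ 0.0004 -0.0961  0.0018] [ 0.0797 -0.0024 -0.0615]
[ 0.57660296 -0.02901924  0.09037901] 0.14986554306873728 [ 0.0004 -0.112   0.0017] [ 0.0952 -0.0023 -0.0671]
[ 0.57074403 -0.02975247  0.09328395] 0.19984633493569975 [ 0.0005 -0.1279  0.0017] [ 0.1112 -0.0022 -0.0713]
[ 0.56466018 -0.03051385  0.09564694] 0.24982712680266222 [ 0.0005 -0.1438  0.0017] [ 0.1274 -0.0022 -0.074 ]
[ 0.55839995 -0.0312973   0.0974505 ] 0.2998079186696247 [ 0.0006 -0.1597  0.0017] [ 0.1437 -0.0021 -0.0752]
```

>>> apply_moves(
  plan=[
    [[0,-0.008,0,0.005,0.001,-0.006,1],[0,-0.016,0,0.011,0.002,-0.013,1],[0,-0.024,0,0.016,0.003,-0.019,1],[0,-0.032,0,0.022,0.003,-0.025,1],[0,-0.04,0,0.029,0.003,-0.03,1],[0,-0.048,0,0.035,0.003,-0.035,1],[0,-0.056,0,0.042,0.003,-0.04,1],[0,-0.064,0,0.049,0.003,-0.045,1],[0,-0.064,0,0.049,0.003,-0.045,1]],
  ],
)

```text
clock: 12.55
tcp_pos: [0.5919, -0.0259, 0.0778]
orientation: [-0.201, 3.135, 0.0]
contact_force: [1.9, 0.5, -6.0]
grip_width: 0.0231
```

```bash
python3 -c "
from h import *
f=r.grab_frame('side');o=r.get_obs();print(o['joints'],o['tcp_pos'],o['contact_force'],o['grip_width'],R.from_rotvec(o['orientation']).as_matrix()[:,2])
a=f['pixels'][120:270,280:460];cv2.imwrite('pics/s5c.png',cv2.resize(a,None,fx=4,fy=4,interpolation=2))
for a in range(20,51,5): th=np.radians(a);show((lid(th,-.2+.5*th/.873),-.2+.5*th/.873))"
```

```text
[-0.68479378  0.71813943  0.8869913   1.92031604 -0.73333168  0.86583061
  2.2895678 ] [ 0.59208065 -0.02580164  0.07768123] [ 2.19168877  1.88222178 -5.36100337] 0.02273205239196425 [-8.16471301e-04 -2.46257385e-04 -9.99999636e-01]
[ 0.5923725  -0.02704573  0.07864973] -7.683253215012842e-05 [-0.     -0.0002  0.0014] [-0.0003 -0.0032 -0.0024]
[ 0.58746078 -0.02766041  0.08303418] 0.04990395933481234 [-0.     -0.0162  0.0014] [ 0.0121 -0.0031 -0.0134]
[ 0.58219014 -0.02832002  0.08695382] 0.09988475120177481 [ 0.     -0.0321  0.0014] [ 0.0253 -0.0031 -0.0232]
[ 0.57660296 -0.02901924  0.09037901] 0.14986554306873728 [ 0.0001 -0.048   0.0014] [ 0.0394 -0.003  -0.0317]
[ 0.57074403 -0.02975247  0.09328395] 0.19984633493569975 [ 0.0001 -0.0639  0.0014] [ 0.0542 -0.003  -0.039 ]
[ 0.56466018 -0.03051385  0.09564694] 0.24982712680266222 [ 0.0001 -0.0798  0.0013] [ 0.0695 -0.0029 -0.0449]
[ 0.55839995 -0.0312973   0.0974505 ] 0.2998079186696247 [ 0.0002 -0.0957  0.0013] [ 0.0853 -0.0028 -0.0494]
```

View pics/s5c.png

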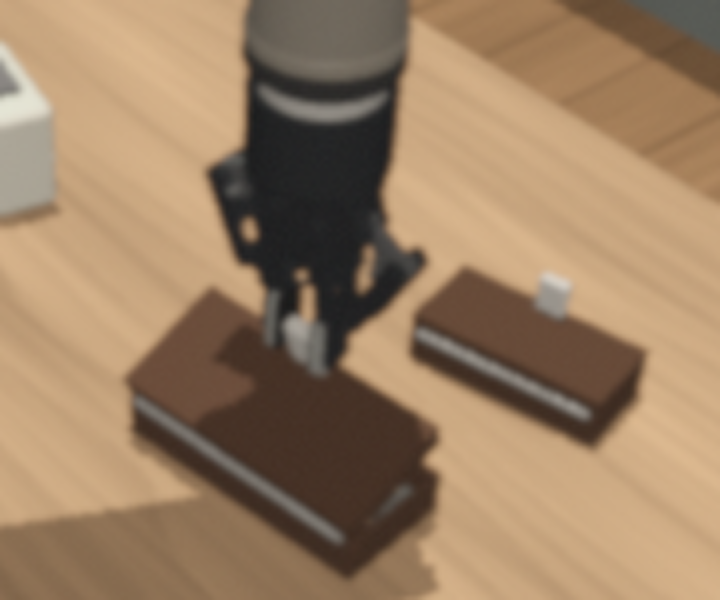

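The lid is about 20° open, with the tab between the pads at crop (300,338). Continue the arc.

>>> apply_moves(
  plan=[
    [[0,-0.008,0,0.006,0,-0.006,1],[0,-0.016,0,0.012,0,-0.012,1],[0,-0.024,0,0.019,0,-0.017,1],[0,-0.032,0,0.025,0,-0.022,1],[0,-0.04,0,0.032,0,-0.026,1],[0,-0.048,0,0.039,0,-0.03,1],[0,-0.056,0,0.047,0,-0.034,1],[0,-0.064,0,0.054,0,-0.038,1],[0,-0.072,0,0.062,0,-0.041,1],[0,-0.08,0,0.07,0,-0.044,1],[0,-0.088,0,0.078,0,-0.047,1],[0,-0.096,0,0.086,0,-0.05,1]],
  ],
)

```text
clock: 13.6
tcp_pos: [0.5567, -0.0304, 0.0964]
orientation: [-0.185, 2.839, 0.026]
contact_force: [3.7, 0.8, -14.6]
grip_width: 0.0229
```

```bash
python3 -c "
from h import *
f=r.grab_frame('side');o=r.get_obs();print(o['joints'],o['tcp_pos'],o['contact_force'],o['grip_width'],R.from_rotvec(o['orientation']).as_matrix()[:,2])
a=f['pixels'][120:270,280:460];cv2.imwrite('pics/s6c.png',cv2.resize(a,None,fx=4,fy=4,interpolation=2))
show((lid(.873,.3),.3))
for a in (35,40,45,50,55,60):
  th=np.radians(a);print(a,[np.round((proj(f,hinge+ex*(.076*np.cos(th)-.017*np.sin(th))+ez*(.076*np.sin(th)+.017*np.cos(th))+y*np.cross(ez,ex))-[280,120])*4) for y in(.082,-.082)])"
```

```text
[-0.66744113  0.45906664  0.78053751  2.21484093 -0.94235282  0.44818968
  2.54582119] [ 0.5556537  -0.03053308  0.09661379] [  1.9284207    0.25463504 -10.43575957] 0.022708286397320483 [ 0.29157927  0.03827873 -0.95578045]
[ 0.55837561 -0.03130034  0.09745633] 0.3 [ 0.0006 -0.0005  0.0013] [-0.0068 -0.0028 -0.0001]
35 [array([193., 271.]), array([424., 415.])]
40 [array([186., 269.]), array([418., 413.])]
45 [array([179., 268.]), array([412., 413.])]
50 [array([172., 268.]), array([405., 414.])]
55 [array([164., 269.]), array([398., 416.])]
60 [array([156., 271.]), array([390., 419.])]
```

View pics/s6c.png

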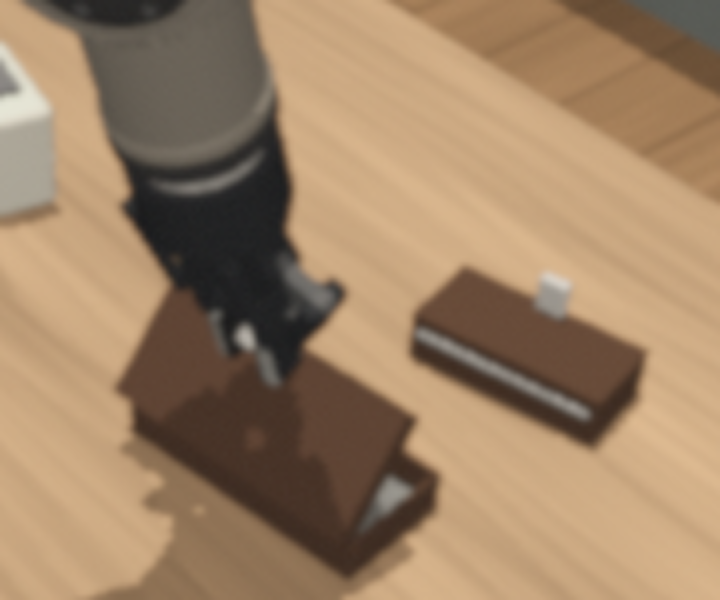

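The lid's right corner appears at crop (413,417), which suggests only about 42–46°. A top crop measures this better, so I need one more picture.

Run:
```python
from h import *
f=r.grab_frame('top');a=f['pixels'][145:220,285:385];cv2.imwrite('pics/t7c.png',cv2.resize(a,None,fx=8,fy=8,interpolation=2))
print(r.get_obs()['tcp_pos'],r.get_obs()['contact_force'])
ey=np.cross(ez,ex)
for a in (35,40,45,50,55,60):
  th=np.radians(a);print(a,[np.round((proj(f,hinge+ex*(.076*np.cos(th)-.017*np.sin(th))+ez*(.076*np.sin(th)+.017*np.cos(th))+y*ey)-[285,145]+.44)*8) for y in(.082,-.082)],
   [np.round((proj(f,hinge+ex*(.076*np.cos(th))+ez*(.076*np.sin(th))+y*ey)-[285,145]+.44)*8) for y in(.082,-.082)])
print([np.round((proj(f,hinge+ex*x+ez*z+y*ey)-[285,145]+.44)*8) for x,z in((.076,0),) for y in(.082,-.082)])
```

```text
[ 0.55601331 -0.03040844  0.09660747] [  2.64433074  -0.02947913 -15.47688186]
35 [array([ 63., 218.]), array([716., 145.])] [array([ 61., 190.]), array([702., 119.])]
40 [array([ 64., 235.]), array([722., 162.])] [array([ 61., 202.]), array([708., 130.])]
45 [array([ 66., 254.]), array([727., 181.])] [array([ 63., 215.]), array([713., 144.])]
50 [array([ 68., 276.]), array([733., 202.])] [array([ 64., 231.]), array([718., 159.])]
55 [array([ 71., 299.]), array([738., 224.])] [array([ 66., 249.]), array([724., 176.])]
60 [array([ 73., 323.]), array([743., 248.])] [array([ 68., 269.]), array([729., 196.])]
[array([ 61., 171.]), array([671., 104.])]
```

View pics/t7c.png

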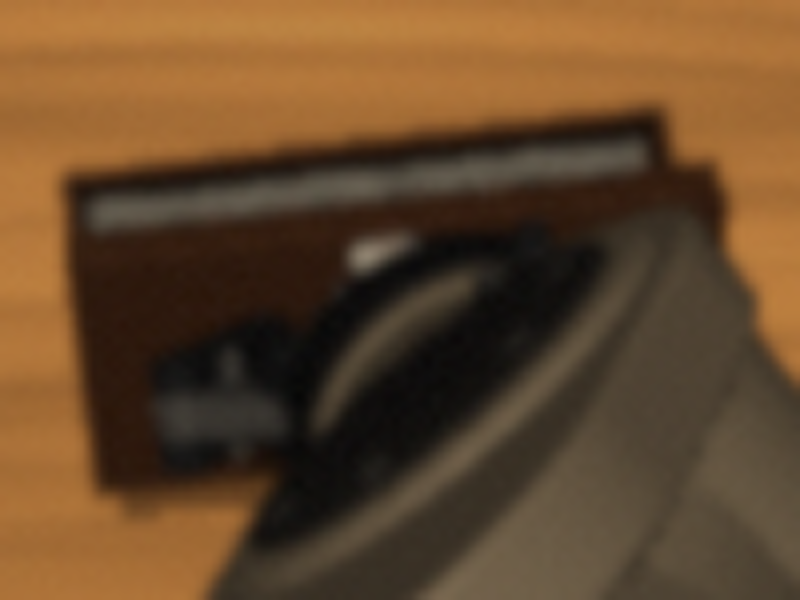

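The lid rim's right corner is at (717,165) and its left corner at (80,235), which puts the lid at about 50°. The tool geometry agrees (51°). The side view reads a few degrees lower, but still in range. Hold steady, then check that nothing is drifting.

>>> apply_moves(
  plan=[
    [[0,0,0,0,0,0,1],[0,0,0,0,0,0,1],[0,0,0,0,0,0,1],[0,0,0,0,0,0,1],[0,0,0,0,0,0,1],[0,0,0,0,0,0,1],[0,0,0,0,0,0,1],[0,0,0,0,0,0,1],[0,0,0,0,0,0,1],[0,0,0,0,0,0,1],[0,0,0,0,0,0,1],[0,0,0,0,0,0,1]],
  ],
)

```text
clock: 14.7
tcp_pos: [0.5564, -0.0303, 0.0967]
orientation: [-0.184, 2.839, 0.028]
contact_force: [-0.1, -1.6, -26.5]
grip_width: 0.0227
```

Run:
```python
from h import *
for i in range(3):
    f=r.grab_frame('side');o=r.get_obs();print(o['clock'],o['tcp_pos'],o['contact_force'],o['grip_width'],np.abs(o['qvel']).max())
def stone(im):  # bluish-grey dark blob in the coaster area
    a=im[275:340,420:490].astype(int);m=(a[...,2]-a[...,0]<25).astype(np.uint8)
    n,_,st,c=cv2.connectedComponentsWithStats(m);k=1+st[1:,4].argmax();return c[k]+[420,275],st[k,4]
u,n=stone(f['pixels']);p=atz(f,*u,.018);print(u,n,p,"dist",np.hypot(*(p[:2]-[.61,-.301])))
a=cv2.imread('pics/side0.png').astype(int)
for nm,(x0,y0,x1,y1) in dict(tumbler=(195,150,235,200),clock=(262,128,298,176),jewel=(330,292,428,392)).items():
    print(nm,np.abs(f['pixels'].astype(int)-a)[y0:y1,x0:x1].mean())
t=r.grab_frame('top')['pixels'];cv2.imwrite('pics/tend.png',t);d=cv2.absdiff(t,cv2.imread('pics/t7c.png')[:1,:1].repeat(400,0).repeat(640,1)) if 0 else cv2.absdiff(t[145:220,285:385],cv2.resize(cv2.imread('pics/t7c.png'),(100,75),interpolation=cv2.INTER_AREA));print("lid change",d.mean(),d.max())
```

```text
14.75 [ 0.55640325 -0.03032589  0.0966721 ] [  0.10729042  -3.24243923 -27.34634427] 0.022695099122148274 0.0012240028816382148
14.8 [ 0.55639289 -0.03032548  0.09666711] [ -0.26742631  -2.27848641 -25.11529316] 0.02237180462409149 0.0017269598917778442
14.85 [ 0.55640702 -0.03031031  0.09667797] [ -0.47563685  -1.17303078 -26.79174508] 0.023119028445183036 0.0023516070230164424
[456.85279188 302.22335025] 394 [ 0.61119271 -0.30305669  0.018     ] dist 0.002377501182682265
tumbler 9.754833333333334
clock 9.804012345679013
jewel 9.050408163265306
lid change 2.793022222222222 41
```

The vertical force is building up (−27 N) because the commanded radius about the hinge is slightly too long. Ease down about 2 mm.

>>> apply_moves(
  plan=[
    [[0,0,0,0.0005,0,0.002,1],[0,0,0,0.001,0,0.003,1],[0,0,0,0.0015,0,0.005,1],[0,0,0,0.0015,0,0.005,1],[0,0,0,0.0015,0,0.005,1],[0,0,0,0.0015,0,0.005,1],[0,0,0,0.0015,0,0.005,1],[0,0,0,0.0015,0,0.005,1],[0,0,0,0.0015,0,0.005,1],[0,0,0,0.0015,0,0.005,1]],
  ],
)

```text
clock: 15.73
tcp_pos: [0.5585, -0.0301, 0.0961]
orientation: [-0.183, 2.835, 0.028]
contact_force: [-1.3, -0.4, -13.6]
grip_width: 0.023
```

>>> apply_moves(
  plan=[
    [[0,0,0,0,0,0,1],[0,0,0,0,0,0,1],[0,0,0,0,0,0,1],[0,0,0,0,0,0,1],[0,0,0,0,0,0,1],[0,0,0,0,0,0,1],[0,0,0,0,0,0,1],[0,0,0,0,0,0,1],[0,0,0,0,0,0,1],[0,0,0,0,0,0,1]],
  ],
)

```text
clock: 16.57
tcp_pos: [0.5585, -0.0301, 0.096]
orientation: [-0.184, 2.835, 0.028]
contact_force: [-0.6, -1.1, -10.0]
grip_width: 0.0226
```

Run:
```python
from h import *
f=r.grab_frame('side');t=r.grab_frame('top');o=r.get_obs();print(o['clock'],o['tcp_pos'],o['contact_force'],o['grip_width'],np.abs(o['qvel']).max())
a=cv2.imread('pics/side0.png')
for nm,(x0,y0,x1,y1) in dict(tumbler=(190,145,240,205),clock=(257,123,303,181),jewel=(325,287,435,397),table=(500,280,600,380)).items():
    A,B=[cv2.cvtColor(i[y0:y1,x0:x1],6).astype(np.float32) for i in(a,f['pixels'])]
    print(nm,cv2.phaseCorrelate(A,B,cv2.createHanningWindow((x1-x0,y1-y0),cv2.CV_32F)),np.abs(A-B).mean())
b=t['pixels'][145:220,285:385];cv2.imwrite('pics/t8c.png',cv2.resize(b,None,fx=8,fy=8,interpolation=2))
```

```text
16.6667 [ 0.55853988 -0.03008294  0.0959969 ] [  0.43731616  -0.99935324 -10.12590279] 0.022904706749399175 0.0016272183626665072
tumbler ((-0.02926340443247355, 0.0936325962016511), 0.9222757136027018) 3.8574076
clock ((-0.05597418480044425, -0.10925194525922777), 0.9107776375280486) 11.731634
jewel ((-0.005675016955137835, -0.025467511973992885), 1.0086660549375746) 10.10719
table ((-0.028478193441991095, 0.03503890462592807), 0.9936196960449218) 4.0224414
```

View pics/t8c.png

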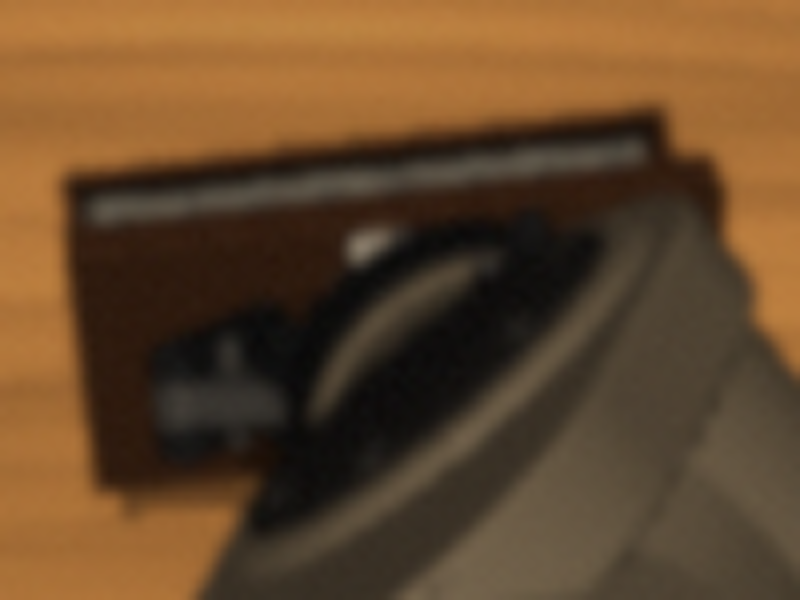

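The objects haven't moved, and the pull has eased to −10 N. The rim is now at (714,157) and (80,225), about 47°, so nudge 4 mm back for a little more opening.

>>> apply_moves(
  plan=[
    [[0,0,0,0.003,0,0,1],[0,0,0,0.006,0,-0.001,1],[0,0,0,0.0095,0,-0.001,1],[0,0,0,0.0095,0,-0.001,1],[0,0,0,0.0095,0,-0.001,1],[0,0,0,0.0095,0,-0.001,1],[0,0,0,0.0095,0,-0.001,1],[0,0,0,0.0095,0,-0.001,1],[0,0,0,0.0095,0,-0.001,1],[0,0,0,0.0095,0,-0.001,1],[0,0,0,0.0095,0,-0.001,1],[0,0,0,0.0095,0,-0.001,1]],
  ],
)

```text
clock: 17.67
tcp_pos: [0.5565, -0.0304, 0.0963]
orientation: [-0.183, 2.832, 0.028]
contact_force: [4.9, 2.2, 2.5]
grip_width: 0.023
```

>>> apply_moves(
  plan=[
    [[0,0,0,0,0,0,1],[0,0,0,0,0,0,1],[0,0,0,0,0,0,1],[0,0,0,0,0,0,1],[0,0,0,0,0,0,1],[0,0,0,0,0,0,1],[0,0,0,0,0,0,1],[0,0,0,0,0,0,1]],
  ],
)

```text
clock: 18.33
tcp_pos: [0.5565, -0.0304, 0.0963]
orientation: [-0.184, 2.832, 0.028]
contact_force: [4.7, 1.9, 2.5]
grip_width: 0.0223
```

Run:
```python
from h import *
o=r.get_obs();print(o['tcp_pos'],o['contact_force'])
b=[cv2.cvtColor(i,6).astype(int) for i in(cv2.resize(cv2.imread('pics/t8c.png'),(100,75),interpolation=3),r.grab_frame('top')['pixels'][145:220,285:385])]
for c in (12,20,30): print(c,*[x[18:36,c-1:c+2].mean(1).round().astype(int).tolist() for x in b],sep="\n")
```

```text
[ 0.55649468 -0.03039517  0.09629328] [4.67164749 1.93494438 2.5142045 ]
12
[125, 123, 107, 75, 43, 32, 46, 67, 75, 65, 47, 35, 34, 35, 33, 30, 31, 30]
[125, 123, 108, 76, 43, 31, 46, 68, 77, 70, 53, 39, 33, 35, 34, 32, 31, 31]
20
[119, 105, 76, 44, 28, 37, 61, 79, 76, 54, 38, 34, 35, 33, 31, 30, 30, 30]
[120, 107, 76, 44, 27, 36, 61, 81, 80, 61, 42, 34, 35, 35, 34, 30, 30, 29]
30
[101, 71, 40, 28, 42, 67, 80, 71, 50, 36, 34, 35, 33, 30, 30, 31, 30, 30]
[101, 71, 41, 28, 42, 69, 87, 85, 65, 44, 34, 34, 35, 32, 31, 30, 29, 29]
```

The lid is at about 48–49° and steady, with a calm load of about 5 N. Hand in.

```bash
python3 -c "
from bench import r
print(r.hand_in())"
```

```text
the job is handed in; nothing more can be done
None
```

I moved the stone onto the coaster, opened the case lid by its tab, and handed the job in still holding it. `hand_in` reports no verdict, so the result rests on my own checks.

- **Stone:** I lifted it off the lid and set it down at light contact (about 4 N). In the last check it was at rest about 2 mm from the coaster's centre.
- **Lid:** It was about 48–49° open by the top camera and tool position, with the tab gripped at 40 N. The arm was still, with about 5 N of outside force on it.
- **Other objects:** The tumbler, clock and jewellery box showed no visible shift (under 0.15 px in the side camera).

**Disagreements and corrections:**
- **Side view reads lower:** The side camera put the lid at about 42–46° when the top view said 50°. I trusted the top view because it resolves the angle better. If the side view were right, the lid would be close to the 43° lower limit.
- **Tilt limit:** The arm could tilt only about 36° in a free-air test, so I let the tab turn between the pads instead of tilting fully with the lid.
- **Pull on the lid:** The hold at first built up about 27 N of pull. I eased it down and then moved 4 mm to regain the angle.

I viewed 12 pictures, two over the budget of 10. The extra two were top-view crops to check the lid angle.

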